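# Close the cover on the board test jig and hold it pressed

## Robot

A 6-joint arm with a two-finger parallel gripper is mounted at the origin on the work surface. World frame = base frame: x ahead of the robot, y to its left, z up, the work surface at z = 0. Lengths are in m, angles in rad, forces in N, time in s.
With the tool pointing down it reaches from about 0.3 to 0.775 m from the base axis. Payload 14.6 kg.
Tool frame: the origin (TCP) lies at the very end of the fingers, on their centre line; the grasp point (between the pads) lies ctrl.grasp_offset behind it (ctrl.grasp_offset is the distance from the TCP to the grasp point, in m); z points along the fingers, y is the direction in which the jaws open and shut (so a half turn about z gives the same grasp; the last joint's range is limited). The gripper opens to 94 mm and grips with 3 to 60 N. Pads are 16 mm wide; open, the fingers measure 119 mm over their backs; the gripper's body (75 mm by 177 mm) begins 78 mm behind the grasp point.
Start: joints at [1.199, 0.3, 1.521, -0, 1.321, -0.067], TCP at [0.165, 0.525, 0.205] pointing down, gripper open.
Joint ranges: [-3.03, 3.03], [-0.79, 2.21], [0.23, 2.52], [-1.04, 4.18], [0, 3.07], [-2.55, 2.55]. Speed limits (rad/s): [2.22, 2.22, 2.57, 3.14, 3.14, 3.14].

## Interface

Orientations are given as [roll, pitch, yaw] about the fixed x, y, z axes, in that order (R = Rz(yaw) Ry(pitch) Rx(roll)).
In Python, from station import ctrl gives the robot as it stands. The module is installed in compiled form; this text tells all that it offers.
- The arm moves only by the tool carry_out, never from a script. Its argument "deltas" is a list of rows, each an object of numbers: "x", "y", "z": the shift along the tool's x, y, z in units of 0.02 m (1.0 is 0.02 m); "wx", "wy", "wz": the turn, a rotation vector about the tool's x, y, z in units of 0.08 rad (1.0 is 0.08 rad); "jaw": the opening in per cent of the stroke, from 0 (shut) to 100 (fully open). A call has 1 to 12 rows; each row shifts and turns the commanded pose from where the row before left it, along the tool's axes as they then stand; what a row does not reach is not made up. A row lasts 1/12 s, in which the tool goes at most 41.7 mm and 7.16 degrees, less where a joint would pass 70% of its speed; a pose out of reach is approached as far as the arm can. A call with a number of a shift or a turn outside -1 to 1 is refused whole. A call with a gripper value outside its range is refused whole. The fingers move at their own pace and stop on an object; "squeeze" is the grip in N (left out, the last holds). Time passes only in rows, so rows that do not move let the fingers close. It gives the time, the measured TCP pose, the force and the opening at its end, in the units of the state.
- ctrl.get_obs(): the state, without advancing time (a new reading comes with each control period).
- ctrl.camera(name): name is "scene" or "top" or "wrist"; returns the picture (480x640x3 uint8, blue, green, red); there is no depth.
- ctrl.camera_params(name): a dict with "mtx" (3x3 intrinsics, pixels), "origin" and "attitude" of the camera in the world. Camera axes: x right, y down, z forward; pixel columns grow to the right and rows downward; lengths in m; the calibration is good to about 2 mm. A picture is of the moment at which its call begins: read the wrist's pose just before it. camera_params takes no time and is no camera call; for the wrist camera it gives the pose at the moment of the call.
- ctrl.hand_in(): hands the job in, once; it reports no verdict.
Trained networks look in the newest picture that a camera, given by its name, has taken for a name from the list of things; names that differ only in an ending like _2 or _b are one class to them, and where a whole thing is asked for, a point or a joint stands for the part that bears it (a point fixed in the world has none). Each returns a list of dicts, best first, with "conf" (0 to 1); they miss things now and then, are a little off and sometimes report something else, mostly with a low value. They report only what shows in the picture. A call takes as long as a camera call. They do not tell look-alikes from the thing itself.
- ctrl.boxes_of(camera, label): "rect" ([left, top, right, bottom] in pixels, round what is visible of it).
- ctrl.mark_of(camera, label): "position" ([row, column] in pixels: a listed point, or the origin of a listed thing).
The state is a dict: "time_s": time; "qpos": joint angles; "joint_vel": joint speeds; "tau": joint torques, N m; "ee_pos": TCP position; "eef_rot": TCP orientation; "force": force on the tool from outside, world axes, zero at the start; "moment": the same for the moment, N m; "grip_width": finger opening in m.
Only numpy, scipy, OpenCV 4.12 (cv2) and the standard library are available. Lean on these libraries where they do the work, as an engineer would, in place of code of your own. Each camera call takes 0.05 s, during which the arm holds its last target.

## Task

Pick up the orange jig cover by its black grip and bring it over the green circuit board in the test jig, square with the board (either way round). Feel it over the locating pin, which the cover hides, until it drops on and lies flat, then press it fully down against the jig's springs without crushing the board. Finish while still holding the cover pressed down with the gripper, and leave the other things on the bench where they are.

Things in the scene. Friction and masses are not known exactly. Their poses are not given: they have to be found in the camera images.
- cover: Loose jig cover, 0.2 to 0.33 kg: orange plate 100 (x) x 60 (y) x 14 mm; black grip rib on its middle, 60 (x) x 18 (y) mm, from 14 to 56 mm above the underside, to be taken across its 18 mm. Origin: centre of the underside = mouth of the blind round hole (11 mm wide, 11.5 deep, edge bevelled 1.5 mm); z up. Same either way round. Starts flat on the bench, right way up.
- pin_foot (a point): Foot of the steel locating pin, at the middle of the green board's top face (41 mm above the bench when up), z up, x along the board's length; it moves down with the sprung nest. Pin: round, 9 mm wide, stands 10 mm above the board, top 2.5 mm tapering to 5 mm wide. With the cover seated, the cover's origin is at this point, its x along this x (either way).
- jig: Blue base of the jig, 170 (x) x 130 (y) x 16 mm, fixed to the bench; origin at centre of underside, below the pin. Over it, on springs, an aluminium nest plate 150 x 110 mm with the green board 130 (x) x 90 (y) mm fixed on it; small parts under 4 mm tall along the board's long edges, outside a white outline 106 x 66 mm where the cover goes.
- nest (a joint): Travel of the sprung nest that carries board and pin: 0 up, 0.010 m fully down on a hard stop. The springs stiffly hold it up: it stays up under the cover's weight; pushing on the cover, it begins to yield at about 1 to 3 N and is fully down at about 7 to 9 N (600 N/m). It springs back when let go.
- dome: Bystander: black dome, 72 mm wide, 41 mm high; origin at centre of underside.
- jar: Bystander: white jar with green cap, 40 mm wide, 60 mm high; origin at centre of underside.
- tin: Bystander: open brass tin, 90 mm wide, 35 mm high; origin at centre of underside.
- spool: Bystander: blue spool, 52 mm wide, 45 mm high; origin at centre of underside.
- meter: Bystander: yellow hand meter lying flat, 150 (x) x 78 x 38 mm; origin at centre of underside.
- screwdriver: Bystander: red-handled screwdriver 200 mm long, 26 mm thick, lying on the bench along its x; origin mid-length at its underside.
- module: Bystander: small red circuit board, 60 (x) x 40 x 12 mm; origin at centre of underside.
Not all that is in view belongs to the job. There is more than one size of the jig; the one meant has the size given above. Several things look just like the cover: the one meant starts farthest to the robot's left.

How it is judged:
On the way, in this order (a step that is already met when the one before it is completed fails the run):
1. the cover is lifted clear of the bench in the gripper (height (world z) of cover above 0.045 m and contact force between the fingers and cover above 0.5 N), for 0.1 s.
2. the cover has dropped over the pin and lies flat on the board, square with it (horizontal distance between cover and pin_foot below 0.003 m and z of cover in the frame of pin_foot below 0.003 m and angle between the z axis of cover and the z axis of pin_foot, either way round below 0.05 rad and angle between the x axis of cover and the x axis of pin_foot, either way round below 0.15 rad), for 0.05 s.
At the end, for the whole second after the job is handed in: The cover lies flat on the board over the pin (origin within 3 mm of the pin's foot sideways and in height, flat within 0.05 rad, square within 0.15 rad either way round), the nest is pressed more than 8 of its 10 mm down, and the gripper's fingers still bear on the cover with more than 2 N (all of step 2 and value of joint nest above 0.008 m and contact force between the fingers and cover above 2 N); the arm keeps its last pose, push and grip.
It fails at once if a bystander was moved more than 30 mm (distance of any of dome, jar, tin, spool, meter, screwdriver, module from where it was at the start of the episode above 0.03 m).
It fails at once if the board was crushed: the cover pressed on it with more than 60 N (contact force between cover and jig above 60 N).
It also fails if it takes over 40 s, if anything falls off the work surface, if the arm or the gripper's body presses on something with over 40 N, if the wrist force passes 120 N, or if a joint passes its speed limit or range.

## Working session

There is one attempt and no reset: what is moved stays moved. The work goes in short steps, Python scripts to look and compute and a tool call to move; the robot and the scene stay as the last step left them, time stands still between calls to the robot, and variables do not carry over. Pictures are saved under pics/ and viewed, and the job is handed in when it is done.

Besides the shell and the picture viewer there is one more tool, called after "Emit:" by a JSON object that holds its "op" and its "data", one argument or row to a line. carry_out: Moves the arm, as the interface text tells. Its arguments: {"type":"object","properties":{"deltas":{"type":"array"},"squeeze":{"type":"number"}},"required":["deltas"]}

```bash
ls; mkdir -p pics
cat > h.py <<'E'
import numpy as np, cv2
from station import ctrl
def snap(c,f):
    im=ctrl.camera(c); cv2.imwrite('pics/'+f,im); return im
def ray(c,uv,z):
    p=ctrl.camera_params(c);K=np.array(p['mtx']);o=np.array(p['origin']);A=np.array(p['attitude'])
    if A.shape!=(3,3):
        from scipy.spatial.transform import Rotation as R
        A=R.from_euler('xyz',A).as_matrix()
    d=A@np.linalg.solve(K,[uv[0],uv[1],1]); return o+d*(z-o[2])/d[2]
E
python3 - <<'E'
from h import *
for c in ('top','scene','wrist'):
    snap(c,c+'0.png'); print(c,ctrl.camera_params(c))
print(ctrl.get_obs(),ctrl.grasp_offset)
for l in ('cover','jig','pin_foot'):
    print(l,ctrl.boxes_of('top',l),ctrl.mark_of('top',l))
E
```

```text
pics
top {'mtx': array([[548.53448498,   0.        , 317.07124204],
       [  0.        , 548.53448498, 234.9529717 ],
       [  0.        ,   0.        ,   1.        ]]), 'origin': array([0.4050241 , 0.01101437, 1.27724822]), 'attitude': array([-3.01665784, -0.00994769, -1.57693335])}
scene {'mtx': array([[456.18725982,   0.        , 314.8045504 ],
       [  0.        , 456.18725982, 239.24455419],
       [  0.        ,   0.        ,   1.        ]]), 'origin': array([1.30642218, 0.07860351, 0.73686866]), 'attitude': array([-2.31938516, -0.01667169,  1.69421176])}
wrist {'mtx': array([[346.62898378,   0.        , 327.85760751],
       [  0.        , 346.62898378, 238.39648659],
       [  0.        ,   0.        ,   1.        ]]), 'origin': array([0.08634023, 0.54854804, 0.38340331]), 'attitude': array([2.85888917e+00, 2.24720928e-03, 1.26700879e+00])}
{'time_s': 0.15, 'qpos': array([ 1.19941597e+00,  3.00361816e-01,  1.52141869e+00, -1.06670765e-05,
        1.32069304e+00, -6.66506018e-02]), 'joint_vel': array([-0.00023558, -0.00190875, -0.00234278, -0.00070277,  0.00136191,
        
[... 386 characters left out ...]
width': 0.0939726770430491} 0.0188
cover [{'rect': [311.1, 246.8, 338.6, 289.1], 'conf': 0.63}, {'rect': [348.0, 290.4, 386.5, 342.1], 'conf': 0.63}] [{'position': [313.5, 369.6], 'conf': 0.89}, {'position': [209.4, 516.2], 'conf': 0.58}]
jig [{'rect': [172.5, 314.5, 225.3, 382.5], 'conf': 0.93}, {'rect': [177.9, 213.4, 247.5, 295.3], 'conf': 0.79}, {'rect': [414.0, 258.4, 443.4, 288.4], 'conf': 0.59}] [{'position': [345.9, 199.4], 'conf': 0.86}, {'position': [253.5, 212.4], 'conf': 0.58}]
pin_foot [{'rect': [174.0, 318.7, 218.4, 376.9], 'conf': 0.87}, {'rect': [180.4, 216.2, 238.7, 290.1], 'conf': 0.82}] [{'position': [252.8, 210.0], 'conf': 0.7}, {'position': [349.1, 196.2], 'conf': 0.67}]
```

View pics/top0.png

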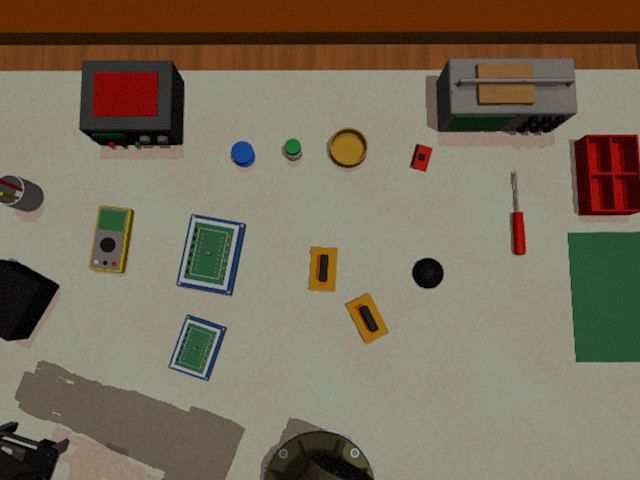

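View pics/scene0.png

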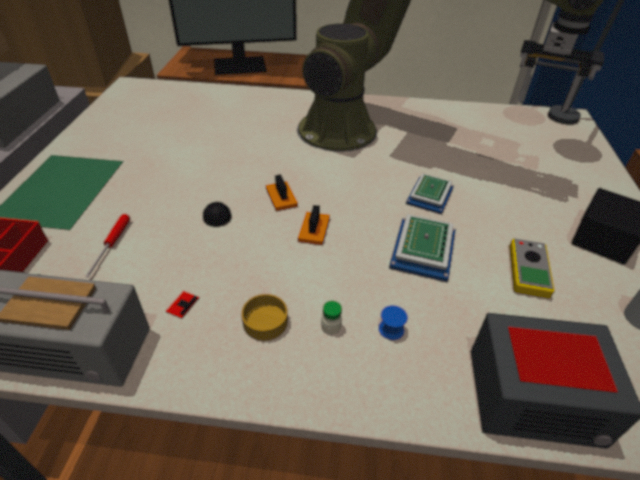

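View pics/wrist0.png

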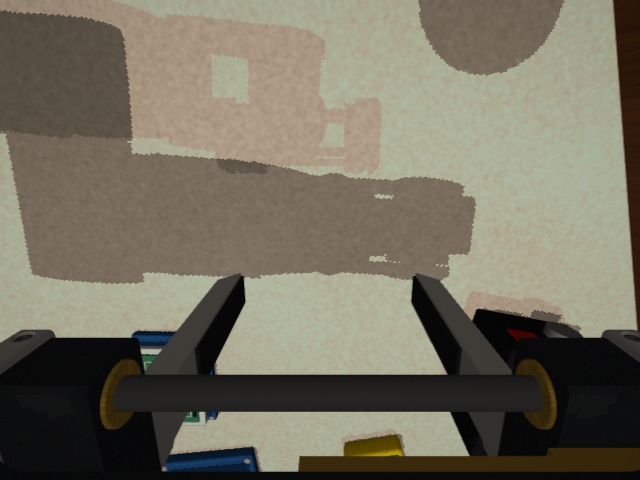

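Top view. Look-alikes for the cover are the orange plates at (323,269) and (367,318). Left in the image is the robot's left, so I choose (323,269). The jigs are at (211,254), larger, and (198,347), smaller. I'll check sizes and look at a crop.

```bash
cat > m.py <<'E'
from h import *
im=cv2.imread('pics/top0.png'); hsv=cv2.cvtColor(im,cv2.COLOR_BGR2HSV)
def quad(mask,z,seed):
    n,l,st,c=cv2.connectedComponentsWithStats(mask)
    out=[]
    k=[i for i in range(1,n) if st[i,0]<=seed[0]<=st[i,0]+st[i,2] and st[i,1]<=seed[1]<=st[i,1]+st[i,3] and st[i,4]>60]
    for i in k:
        pts=np.argwhere(l==i)[:,::-1]
        W=np.array([ray('top',p,z)[:2] for p in pts])
        hull=cv2.convexHull((W*1e4).astype(np.float32))
        (cx,cy),(w,h),a=cv2.minAreaRect(hull)
        print(seed,z,'c',cx/1e4,cy/1e4,'size',w/1e4,h/1e4,'ang',a,st[i])
H,S,V=cv2.split(hsv)
org=((H>8)&(H<25)&(S>150)&(V>120)).astype(np.uint8)
for s in ((323,269),(367,318)): quad(org,0.014,s)
grn=((H>50)&(H<85)&(S>90)).astype(np.uint8)
blue=((H>95)&(H<125)&(S>130)).astype(np.uint8)
for s in ((211,254),(198,347)): quad(cv2.morphologyEx(grn,cv2.MORPH_CLOSE,np.ones((5,5))),0.041,s); quad(blue,0.016,s)
blk=((V<60)).astype(np.uint8)
for s in ((323,269),(367,318)): quad(blk,0.056,s)
for s in ((209.5,253),): print(ray('top',s,0.041))
a=cv2.resize(im[220:350,290:410],None,fx=5,fy=5,interpolation=cv2.INTER_CUBIC);b=cv2.resize(im[200:310,160:260],None,fx=5,fy=5,interpolation=cv2.INTER_CUBIC)
cv2.imwrite('pics/crop_c.png',a[:600]);cv2.imwrite('pics/crop_j.png',b)
E
python3 m.py
```

```text
(323, 269) 0.014 c 0.48576240234375 -0.015310806274414062 size 0.05849740600585938 0.0982713623046875 ang 85.92574310302734 [309 247  28  44 826]
(367, 318) 0.014 c 0.372157373046875 -0.1150447509765625 size 0.09889434814453125 0.058740771484375 ang 26.484270095825195 [347 294  42  50 817]Traceback (most recent call last):
  File "m.py", line 18, in <module>
    for s in ((211,254),(198,347)): quad(cv2.morphologyEx(grn,cv2.MORPH_CLOSE,np.ones((5,5))),0.041,s); quad(blue,0.016,s)
                                    ~~~~^^^^^^^^^^^^^^^^^^^^^^^^^^^^^^^^^^^^^^^^^^^^^^^^^^^^^^^^^^^^^^
  File "m.py", line 9, in quad
    W=np.array([ray('top',p,z)[:2] for p in pts])
                ~~~^^^^^^^^^^^
  File "h.py", line 6, in ray
    p=ctrl.camera_params(c);K=np.array(p['mtx']);o=np.array(p['origin']);A=np.array(p['attitude'])
ValueError: time passes only in moves, steps and waits
```

```bash
cat > h.py <<'E'
import numpy as np, cv2
from scipy.spatial.transform import Rotation as R
from station import ctrl
_c={}
def snap(c,f):
    im=ctrl.camera(c); cv2.imwrite('pics/'+f,im); return im
def par(c):
    if c not in _c:
        p=ctrl.camera_params(c); _c[c]=(np.array(p['mtx']),np.array(p['origin']),R.from_euler('xyz',p['attitude']).as_matrix())
    return _c[c]
def ray(c,uv,z):
    K,o,A=par(c)
    d=A@np.linalg.solve(K,[uv[0],uv[1],1]); return o+d*(z-o[2])/d[2]
def proj(c,P):
    K,o,A=par(c); q=K@(A.T@(np.array(P)-o)); return q[:2]/q[2]
E
python3 m.py
```

```text
(323, 269) 0.014 c 0.48576240234375 -0.015310806274414062 size 0.05849740600585938 0.0982713623046875 ang 85.92574310302734 [309 247  28  44 826]
(367, 318) 0.014 c 0.372157373046875 -0.1150447509765625 size 0.09889434814453125 0.058740771484375 ang 26.484270095825195 [347 294  42  50 817]
(211, 254) 0.041 c 0.52045224609375 0.243124853515625 size 0.08740415649414063 0.12743626708984376 ang 79.51309204101562 [ 184  223   50   62 2184]
(211, 254) 0.016 c 0.4856802734375 0.205761279296875 size 0.09695961303710937 0.2014289306640625 ang 44.49187469482422 [180 224  66  71 502]
(198, 347) 0.041 c 0.3105143798828125 0.269028857421875 size 0.063744775390625 0.09297229614257813 ang 70.9366455078125 [ 175  324   41   49 1219]
(198, 347) 0.016 c 0.310892333984375 0.2649208740234375 size 0.08568514404296874 0.11874744873046875 ang 72.08683013916016 [189 316  37  63 291]
(323, 269) 0.056 c 0.4844404296875 -0.015230448913574219 size 0.01616215057373047 0.05841093139648437 ang 85.80329132080078 [319 255   9  27 194]
(367, 318) 0.056 c 0.3724766357421875 -0.11358291015625 size 0.058389892578125 0.01783920593261719 ang 25.910024642944336 [359 306  19  26 228]
[0.52033414 0.24089677 0.041     ]
```

View pics/crop_c.png

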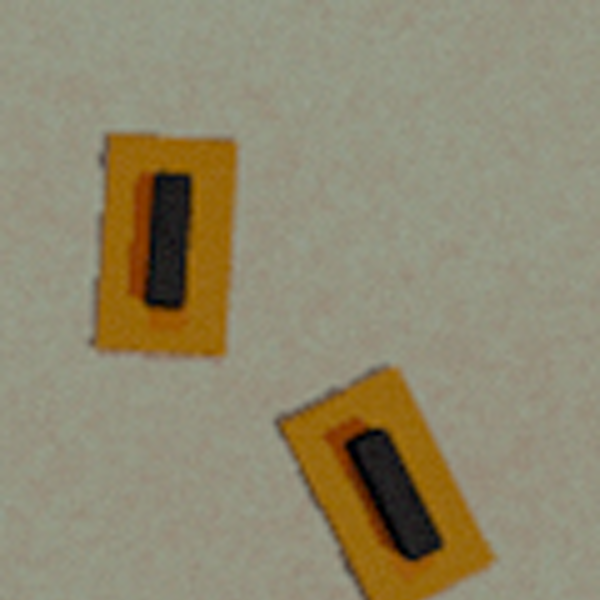

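View pics/crop_j.png

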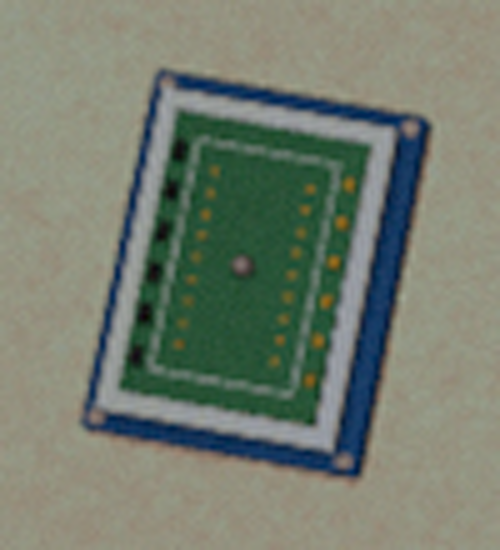

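The crop shows two identical covers. The left one (323,269) measures 100x60 at (0.485,-0.015), long axis about -4°. The larger jig has a board of about 127x87 mm, which matches the 130x90 given. Its pin tip is at about (208,252.8). First I turn to the cover's yaw and travel above it.

Emit:
{"op": "carry_out", "data": {
  "deltas": [
    {"wz":-0.97,"jaw":100},
    {"wz":-0.97},
    {"wz":-0.97},
    {"x":-0.66,"y":-0.95},
    {"x":-0.66,"y":-0.95},
    {"x":-0.66,"y":-0.95},
    {"x":-0.66,"y":-0.95},
    {"x":-0.66,"y":-0.95},
    {"x":-0.66,"y":-0.95},
    {"x":-0.66,"y":-0.95},
    {"x":-0.66,"y":-0.95},
    {"x":-0.66,"y":-0.95}
  ]
}}

```text
invalid input
```

```bash
cat >> h.py <<'E'
def go(P,yaw=None):
    o=ctrl.get_obs(); M=R.from_euler('xyz',o['eef_rot'])
    d=M.inv().apply(np.array(P)-o['ee_pos'])/0.02
    print('t',o['time_s'],'pos',o['ee_pos'].round(4),'rot',o['eef_rot'].round(4),'F',o['force'].round(2),'g',o['grip_width'].round(4),'units',d.round(3))
    if yaw is not None:
        w=(M.inv()*R.from_euler('xyz',[np.pi,0,yaw])).as_rotvec()/0.08; print('w',w.round(3))
E
python3 -c "
from h import *
go([0.485,-0.0153,0.205],3.07)
print(ray('top',(208,252.8),0.05))"
```

```text
Traceback (most recent call last):
  File "h.py", line 19, in go
    print('t',o['time_s'],'pos',o['ee_pos'].round(4),'rot',o['eef_rot'].round(4),'F',o['force'].round(2),'g',o['grip_width'].round(4),'units',d.round(3))
                                                                                                             ^^^^^^^^^^^^^^^^^^^^^
AttributeError: 'float' object has no attribute 'round'
```

```bash
sed -i "s/o\['grip_width'\].round(4)/round(o['grip_width'],4)/" h.py
python3 -c "
from h import *
go([0.485,-0.0153,0.205],3.07)
print(ray('top',(208,252.8),0.05))"
```

```text
t 0.45 pos [0.165  0.5246 0.2054] rot [-3.1415  0.      2.8368] F [ 0.48 -0.7  -0.64] g 0.094 units [-2.3362e+01 -2.0951e+01  2.2000e-02]
w [-1.000e-03 -0.000e+00 -2.915e+00]
[0.51996217 0.24258704 0.05      ]
```

Emit:
{"op": "carry_out", "data": {
  "deltas": [
    {"x":0,"y":0,"z":0,"wx":0,"wy":0,"wz":-0.97,"jaw":100},
    {"x":0,"y":0,"z":0,"wx":0,"wy":0,"wz":-0.97,"jaw":100},
    {"x":0,"y":0,"z":0,"wx":0,"wy":0,"wz":-0.97,"jaw":100}
  ]
}}

```text
time_s: 0.7
ee_pos: [0.1651, 0.5247, 0.2055]
eef_rot: [3.142, 0.0, 3.073]
force: [-1.1, -0.7, 0.6]
grip_width: 0.0941
```

Emit:
{"op": "carry_out", "data": {
  "deltas": [
    {"x":-0.66,"y":-0.96,"z":0,"wx":0,"wy":0,"wz":0,"jaw":100},
    {"x":-0.66,"y":-0.96,"z":0,"wx":0,"wy":0,"wz":0,"jaw":100},
    {"x":-0.66,"y":-0.96,"z":0,"wx":0,"wy":0,"wz":0,"jaw":100},
    {"x":-0.66,"y":-0.96,"z":0,"wx":0,"wy":0,"wz":0,"jaw":100},
    {"x":-0.66,"y":-0.96,"z":0,"wx":0,"wy":0,"wz":0,"jaw":100},
    {"x":-0.66,"y":-0.96,"z":0,"wx":0,"wy":0,"wz":0,"jaw":100},
    {"x":-0.66,"y":-0.96,"z":0,"wx":0,"wy":0,"wz":0,"jaw":100},
    {"x":-0.66,"y":-0.96,"z":0,"wx":0,"wy":0,"wz":0,"jaw":100},
    {"x":-0.66,"y":-0.96,"z":0,"wx":0,"wy":0,"wz":0,"jaw":100},
    {"x":-0.66,"y":-0.96,"z":0,"wx":0,"wy":0,"wz":0,"jaw":100},
    {"x":-0.66,"y":-0.96,"z":0,"wx":0,"wy":0,"wz":0,"jaw":100},
    {"x":-0.66,"y":-0.96,"z":0,"wx":0,"wy":0,"wz":0,"jaw":100}
  ]
}}

```text
time_s: 1.7
ee_pos: [0.3069, 0.2824, 0.2056]
eef_rot: [3.141, 0.0, 3.07]
force: [-0.1, 0.3, 0.6]
grip_width: 0.0938
```

```bash
python3 -c "
from h import *
go([0.485,-0.0153,0.205],3.07)
snap('wrist','w1.png');print(ctrl.mark_of('wrist','pin_foot'))
for m in ctrl.mark_of('wrist','pin_foot'): print(ray('wrist',m['position'][::-1],0.041))"
```

```text
t 1.7 pos [0.3069 0.2824 0.2056] rot [3.1414e+00 3.0000e-04 3.0697e+00] F [-0.1   0.27  0.63] g 0.0938 units [ -9.953 -14.208   0.028]
w [ 0.003  0.003 -0.004]
[{'position': [223.1, 317.7], 'conf': 0.62}, {'position': [398.9, 312.8], 'conf': 0.59}]
[0.30713172 0.27147767 0.041     ]
[0.52121737 0.24813467 0.041     ]
```

View pics/w1.png

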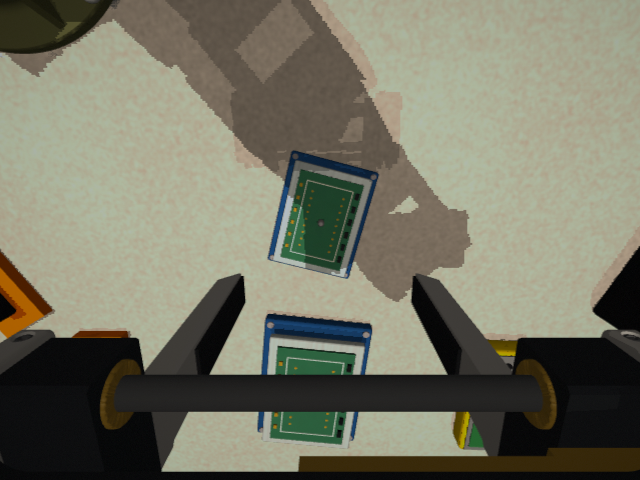

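The wrist view shows the small jig at (320,220) and the large one at (315,390) behind the gripper bar. I continue to the cover.

Emit:
{"op": "carry_out", "data": {
  "deltas": [
    {"x":-0.75,"y":-1.0,"z":0,"wx":0,"wy":0,"wz":0,"jaw":100},
    {"x":-0.75,"y":-1.0,"z":0,"wx":0,"wy":0,"wz":0,"jaw":100},
    {"x":-0.75,"y":-1.0,"z":0,"wx":0,"wy":0,"wz":0,"jaw":100},
    {"x":-0.75,"y":-1.0,"z":0,"wx":0,"wy":0,"wz":0,"jaw":100},
    {"x":-0.75,"y":-1.0,"z":0,"wx":0,"wy":0,"wz":0,"jaw":100},
    {"x":-0.75,"y":-1.0,"z":0,"wx":0,"wy":0,"wz":0,"jaw":100},
    {"x":-0.75,"y":-1.0,"z":0,"wx":0,"wy":0,"wz":0,"jaw":100},
    {"x":-0.75,"y":-1.0,"z":0,"wx":0,"wy":0,"wz":0,"jaw":100},
    {"x":-0.75,"y":-1.0,"z":0,"wx":0,"wy":0,"wz":0,"jaw":100},
    {"x":-0.75,"y":-1.0,"z":0,"wx":0,"wy":0,"wz":0,"jaw":100},
    {"x":-0.75,"y":-1.0,"z":0,"wx":0,"wy":0,"wz":0,"jaw":100},
    {"x":-0.75,"y":-1.0,"z":0,"wx":0,"wy":0,"wz":0,"jaw":100}
  ]
}}

```text
time_s: 2.85
ee_pos: [0.4694, 0.0309, 0.2054]
eef_rot: [3.141, 0.0, 3.07]
force: [-0.1, 0.4, 0.4]
grip_width: 0.0937
```

Emit:
{"op": "carry_out", "data": {
  "deltas": [
    {"x":-0.48,"y":-1.0,"z":0.5,"wx":0,"wy":0,"wz":0,"jaw":100},
    {"x":-0.48,"y":-1.0,"z":1,"wx":0,"wy":0,"wz":0,"jaw":100},
    {"x":0,"y":-0.2,"z":1,"wx":0,"wy":0,"wz":0,"jaw":100},
    {"x":0,"y":0,"z":1,"wx":0,"wy":0,"wz":0,"jaw":100},
    {"x":0,"y":0,"z":0.5,"wx":0,"wy":0,"wz":0,"jaw":100},
    {"x":0,"y":0,"z":0,"wx":0,"wy":0,"wz":0,"jaw":100}
  ]
}}

```text
time_s: 3.35
ee_pos: [0.4839, -0.0133, 0.1236]
eef_rot: [3.141, -0.004, 3.07]
force: [1.4, 0.3, 0.4]
grip_width: 0.0939
```

```bash
python3 -c "
from h import *
go([0.485,-0.0153,0.016],3.07)
snap('wrist','w2.png')
print(proj('wrist',[0.485,-0.0153,0.056]),proj('wrist',[0.485,-0.0153,0.014]))"
```

```text
t 3.35 pos [ 0.4839 -0.0133  0.1236] rot [ 3.1413 -0.0035  3.0702] F [1.39 0.31 0.36] g 0.0939 units [-0.08  -0.096  5.379]
w [ 0.003 -0.044  0.002]
[326.48000615 252.73348826] [326.71475869 237.40674257]
```

View pics/w2.png

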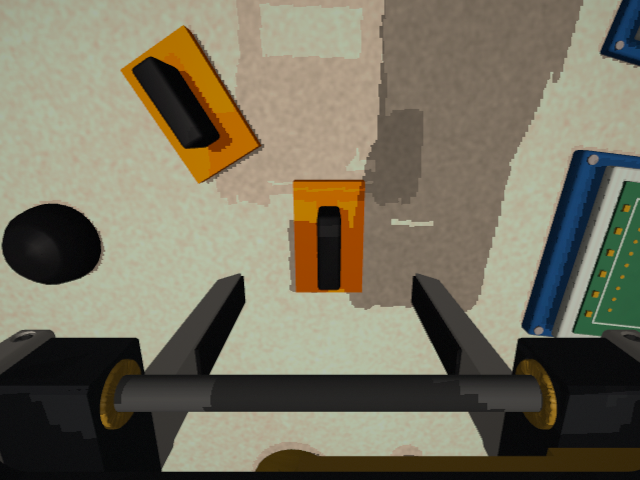

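The wrist view shows the cover upright at (329,237) with its rib at (329,248). It is centred between the fingers to within about 2 mm and square. I descend and grip.

Emit:
{"op": "carry_out", "data": {
  "deltas": [
    {"x":-0.04,"y":0,"z":1,"wx":0,"wy":0,"wz":0,"jaw":100},
    {"x":-0.04,"y":0,"z":1,"wx":0,"wy":0,"wz":0,"jaw":100},
    {"x":0,"y":0,"z":1,"wx":0,"wy":0,"wz":0,"jaw":100},
    {"x":0,"y":0,"z":1,"wx":0,"wy":0,"wz":0,"jaw":100},
    {"x":0,"y":0,"z":0.8,"wx":0,"wy":0,"wz":0,"jaw":100},
    {"x":0,"y":0,"z":0.35,"wx":0,"wy":0,"wz":0,"jaw":60},
    {"x":0,"y":0,"z":0,"wx":0,"wy":0,"wz":0,"jaw":40},
    {"x":0,"y":0,"z":0,"wx":0,"wy":0,"wz":0,"jaw":40}
  ]
}}

```text
time_s: 4.07
ee_pos: [0.4871, -0.0141, 0.0236]
eef_rot: [-3.142, 0.001, 3.07]
force: [0.3, 0.7, 0.5]
grip_width: 0.0773
```

```bash
python3 -c "
from h import *
go([0.485,-0.0133,0.016],3.07)"
```

```text
t 4.0667 pos [ 0.4871 -0.0141  0.0236] rot [-3.1416e+00  1.3000e-03  3.0700e+00] F [0.32 0.68 0.53] g 0.0773 units [0.106 0.03  0.378]
w [-0.     0.016 -0.   ]
```

Emit:
{"op": "carry_out", "data": {
  "deltas": [
    {"x":0.1,"y":0,"z":0.35,"wx":0,"wy":0,"wz":0,"jaw":30},
    {"x":0,"y":0,"z":0,"wx":0,"wy":0,"wz":0,"jaw":25},
    {"x":0,"y":0,"z":0,"wx":0,"wy":0,"wz":0,"jaw":10},
    {"x":0,"y":0,"z":0,"wx":0,"wy":0,"wz":0,"jaw":0},
    {"x":0,"y":0,"z":0,"wx":0,"wy":0,"wz":0,"jaw":0},
    {"x":0,"y":0,"z":0,"wx":0,"wy":0,"wz":0,"jaw":0},
    {"x":0,"y":0,"z":0,"wx":0,"wy":0,"wz":0,"jaw":0},
    {"x":0,"y":0,"z":0,"wx":0,"wy":0,"wz":0,"jaw":0},
    {"x":0,"y":0,"z":0,"wx":0,"wy":0,"wz":0,"jaw":0}
  ],
  "squeeze": 35
}}

```text
time_s: 4.82
ee_pos: [0.4844, -0.0141, 0.0155]
eef_rot: [3.142, 0.0, 3.07]
force: [0.5, 0.9, 0.6]
grip_width: 0.0176
```

```bash
python3 -c "
from h import *
go([0.485,-0.0133,0.016],3.07)"
```

```text
t 4.8167 pos [ 0.4844 -0.0141  0.0155] rot [3.1415e+00 1.0000e-04 3.0695e+00] F [0.54 0.91 0.61] g 0.0176 units [-0.027  0.042 -0.024]
w [ 0.001  0.002 -0.006]
```

Emit:
{"op": "carry_out", "data": {
  "deltas": [
    {"x":0,"y":0,"z":-0.5,"wx":0,"wy":0,"wz":0,"jaw":0},
    {"x":0,"y":0,"z":-1,"wx":0,"wy":0,"wz":0,"jaw":0},
    {"x":0,"y":0,"z":-1,"wx":0,"wy":0,"wz":0,"jaw":0},
    {"x":0,"y":0,"z":-1,"wx":0,"wy":0,"wz":0,"jaw":0},
    {"x":0,"y":0,"z":-1,"wx":0,"wy":0,"wz":0,"jaw":0},
    {"x":0,"y":0,"z":-0.5,"wx":0,"wy":0,"wz":0,"jaw":0},
    {"x":0,"y":0,"z":0,"wx":0,"wy":0,"wz":0,"jaw":0},
    {"x":0,"y":0,"z":0,"wx":0,"wy":0,"wz":0,"jaw":0}
  ]
}}

```text
time_s: 5.48
ee_pos: [0.4842, -0.0141, 0.1153]
eef_rot: [-3.142, 0.0, 3.07]
force: [-0.7, 0.3, -2.0]
grip_width: 0.018
```

```bash
python3 -c "
from h import *
go([0.52,0.2426,0.116],2.95)
im=snap('wrist','w3.png');snap('top','t3.png')
o=ctrl.get_obs();p=o['ee_pos']
print(proj('wrist',p+[0,0,.0415]),proj('wrist',p))"
```

```text
t 5.4833 pos [ 0.4842 -0.0141  0.1153] rot [-3.1416e+00  2.0000e-04  3.0696e+00] F [-0.66  0.27 -2.02] g 0.018 units [-0.863 12.931 -0.037]
w [-0.     0.002  1.495]
[329.50621211 330.32890099] [329.25032553 290.95131944]
```

View pics/w3.png

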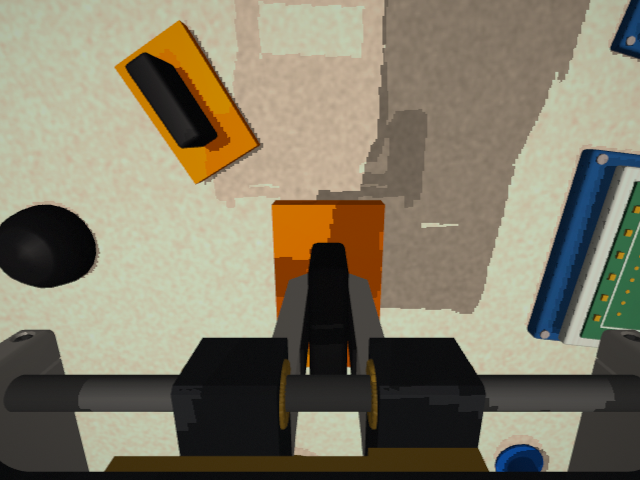

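View pics/t3.png

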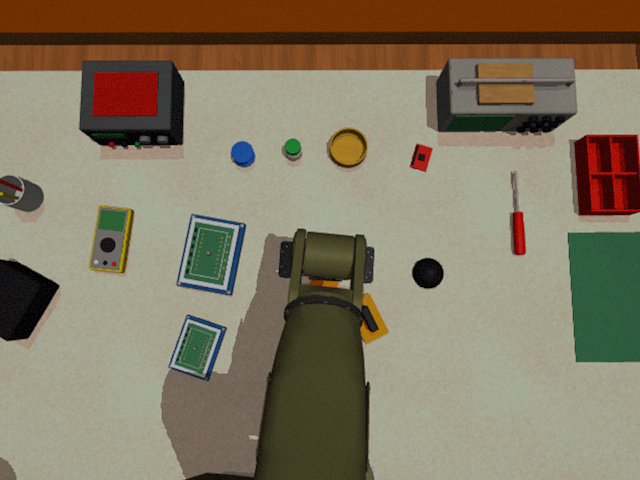

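The wrist view shows the cover held square, its near edge at rows 201-207 and columns 273-384. I use that to get its offset in the hand.

```bash
python3 -c "
from h import *
im=cv2.imread('pics/w3.png');print(im[195:212,320].tolist())
p=ctrl.get_obs()['ee_pos']
for r,z in ((206.5,p[2]-.0015),(201,p[2]-.0155)):
  for c in (273.,384.): print(r,c,ray('wrist',(c,r),z))
im=cv2.imread('pics/t3.png');cv2.imwrite('pics/crop_j2.png',cv2.resize(im[205:300,165:255],None,fx=6,fy=6,interpolation=cv2.INTER_CUBIC))
hsv=cv2.cvtColor(im,cv2.COLOR_BGR2HSV)
g=((hsv[...,0]>50)&(hsv[...,0]<85)&(hsv[...,1]>90)).astype(np.uint8)
n,l,st,c=cv2.connectedComponentsWithStats(g)
i=l[240,200]; pts=np.argwhere(l==i)[:,::-1]
W=np.array([ray('top',q,.041)[:2] for q in pts]); print(cv2.minAreaRect((W*1e4).astype(np.float32)))
"
```

```text
[[83, 97, 108], [84, 97, 108], [85, 98, 110], [86, 100, 111], [81, 96, 110], [17, 56, 106], [0, 44, 104], [0, 43, 104], [0, 43, 104], [0, 55, 121], [0, 111, 206], [0, 111, 206], [0, 111, 207], [0, 110, 206], [0, 110, 206], [0, 109, 206], [0, 110, 206]]
206.5 273.0 [ 0.43404741 -0.04026928  0.11281888]
206.5 384.0 [0.43818113 0.01802383 0.11281888]
201 273.0 [ 0.43342328 -0.04235441  0.09881888]
201 384.0 [0.43785986 0.02019369 0.09881888]
((5206.2861328125, 2433.150390625), (605.762939453125, 1013.3387451171875), 79.359375)
```

View pics/crop_j2.png

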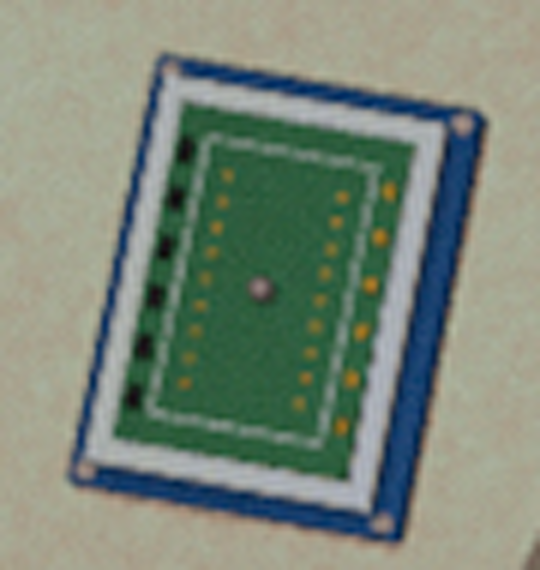

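The crop shows the pin at about (207.8,252.3), which gives (0.5205,0.243) and board axis about -10.6°. The cover sits about 1.3 mm ahead of the TCP along x. I move over the pin.

Emit:
{"op": "carry_out", "data": {
  "deltas": [
    {"x":-0.07,"y":0.5,"z":0,"wx":0,"wy":0,"wz":0,"jaw":0},
    {"x":-0.07,"y":1,"z":0,"wx":0,"wy":0,"wz":0,"jaw":0},
    {"x":-0.07,"y":1,"z":0,"wx":0,"wy":0,"wz":0,"jaw":0},
    {"x":-0.07,"y":1,"z":0,"wx":0,"wy":0,"wz":0,"jaw":0},
    {"x":-0.07,"y":1,"z":0,"wx":0,"wy":0,"wz":0,"jaw":0},
    {"x":-0.07,"y":1,"z":0,"wx":0,"wy":0,"wz":0,"jaw":0},
    {"x":-0.07,"y":1,"z":0,"wx":0,"wy":0,"wz":0,"jaw":0},
    {"x":-0.07,"y":1,"z":0,"wx":0,"wy":0,"wz":0,"jaw":0},
    {"x":-0.07,"y":1,"z":0,"wx":0,"wy":0,"wz":0,"jaw":0},
    {"x":-0.07,"y":1,"z":0,"wx":0,"wy":0,"wz":0,"jaw":0},
    {"x":-0.07,"y":1,"z":0,"wx":0,"wy":0,"wz":0,"jaw":0},
    {"x":-0.05,"y":1,"z":0,"wx":0,"wy":0,"wz":0,"jaw":0}
  ]
}}

```text
time_s: 6.58
ee_pos: [0.5167, 0.2157, 0.1144]
eef_rot: [-3.141, -0.002, 3.07]
force: [0.7, -0.7, -1.9]
grip_width: 0.0177
```

Emit:
{"op": "carry_out", "data": {
  "deltas": [
    {"x":0,"y":1,"z":0,"wx":0,"wy":0,"wz":0,"jaw":0},
    {"x":0,"y":0.5,"z":0,"wx":0,"wy":0,"wz":0,"jaw":0},
    {"x":0,"y":0,"z":0,"wx":0,"wy":0,"wz":0.7,"jaw":0},
    {"x":0,"y":0,"z":0,"wx":0,"wy":0,"wz":0.7,"jaw":0},
    {"x":0,"y":0,"z":0.5,"wx":0,"wy":0,"wz":0,"jaw":0},
    {"x":0,"y":0,"z":0.5,"wx":0,"wy":0,"wz":0,"jaw":0},
    {"x":0,"y":0,"z":0,"wx":0,"wy":0,"wz":0,"jaw":0},
    {"x":0,"y":0,"z":0,"wx":0,"wy":0,"wz":0,"jaw":0}
  ]
}}

```text
time_s: 7.25
ee_pos: [0.5189, 0.2437, 0.0942]
eef_rot: [-3.14, -0.002, 2.959]
force: [0.6, 0.3, -1.7]
grip_width: 0.0178
```

```bash
python3 -c "
from h import *
go([0.5192,0.244,0.075],2.956)
snap('wrist','w4.png')
im=snap('scene','s4.png');cv2.imwrite('pics/s4c.png',cv2.resize(im[150:300,360:490],None,fx=4,fy=4,interpolation=cv2.INTER_CUBIC))"
```

```text
t 7.25 pos [0.5189 0.2437 0.0942] rot [-3.1404e+00 -1.9000e-03  2.9586e+00] F [ 0.61  0.31 -1.74] g 0.0178 units [-0.016  0.019  0.959]
w [-0.015 -0.023  0.033]
```

View pics/w4.png

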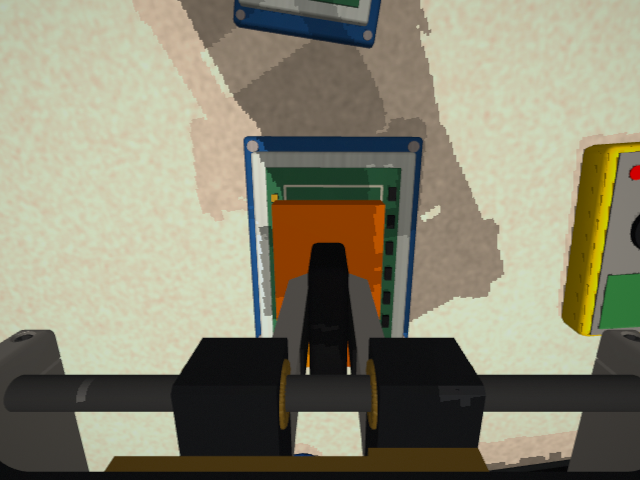

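View pics/s4c.png

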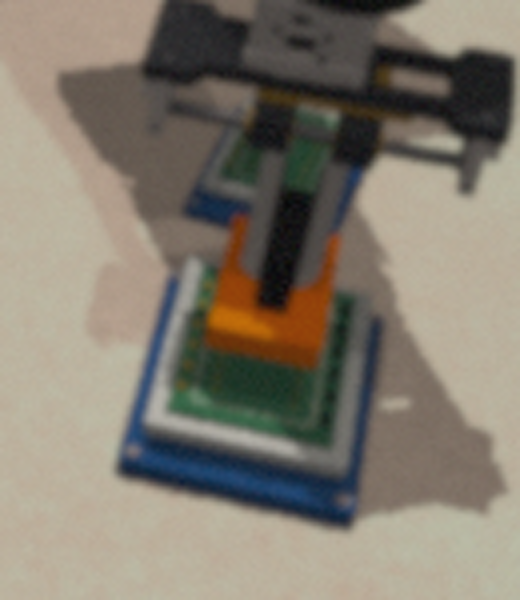

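The wrist view shows the white outline's near edge at row ~186 (columns 285-383), and the cover's near edge at rows 201-207 (columns 273-384), parallel to it. I refine the pin position from this.

```bash
python3 -c "
from h import *
im=cv2.imread('pics/w4.png')
cv2.imwrite('pics/w4c.png',cv2.resize(im[130:220,240:430],None,fx=4,fy=4,interpolation=cv2.INTER_CUBIC))
p=ctrl.get_obs()['ee_pos'];u=np.array([np.cos(-.183),np.sin(-.183)])
def mid(r,c0,c1,z):
  a=ray('wrist',(c0,r),z);b=ray('wrist',(c1,r),z);print('w',np.linalg.norm(a-b),'ang',np.degrees(np.arctan2(*(b-a)[1::-1])));return ((a+b)/2)[:2]
print('pin outline',mid(186.5,285,383,.041)+.053*u)
print('cover',mid(205,273,384,p[2]-.0015)+.05*u, 'tcp',p)
print('pin base',mid(138,246,422,.016)+.085*u)
"
```

```text
w 0.06566718403294061 ang 79.55644267429294
pin outline [0.52199498 0.24665519]
w 0.05834704254789768 ang 79.56066299789619
cover [0.52091271 0.24308776] tcp [0.51943396 0.24394141 0.09538751]
w 0.12570741969520596 ang 79.5459511310665
pin base [0.52281631 0.24671237]
```

View pics/w4c.png

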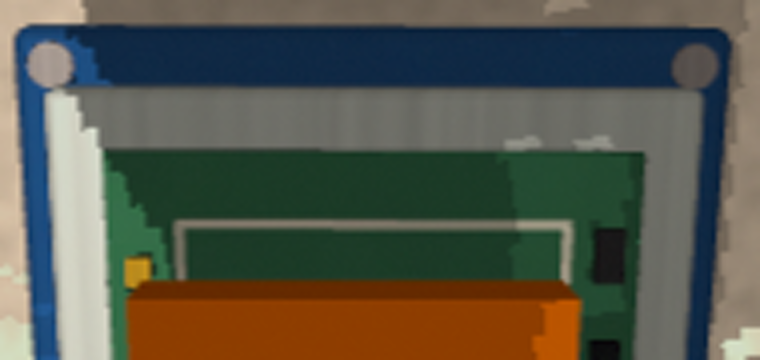

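Emit:
{"op": "carry_out", "data": {
  "deltas": [
    {"x":-0.05,"y":0.07,"z":0.6,"wx":0,"wy":0,"wz":0,"jaw":0},
    {"x":0,"y":0,"z":0.6,"wx":0,"wy":0,"wz":0,"jaw":0},
    {"x":0,"y":0,"z":0,"wx":0,"wy":0,"wz":0,"jaw":0},
    {"x":0,"y":0,"z":0,"wx":0,"wy":0,"wz":0,"jaw":0},
    {"x":0,"y":0,"z":0,"wx":0,"wy":0,"wz":0,"jaw":0}
  ]
}}

```text
time_s: 7.77
ee_pos: [0.5206, 0.2452, 0.0713]
eef_rot: [-3.141, -0.0, 2.958]
force: [0.6, 0.2, -2.4]
grip_width: 0.0178
```

```bash
python3 -c "
from h import *
go([0.5205,0.245,0.07],2.956)
im=snap('wrist','w5.png')
cv2.imwrite('pics/w5c.png',cv2.resize(im[120:220,235:435],None,fx=4,fy=4,interpolation=cv2.INTER_CUBIC))"
```

```text
t 7.7667 pos [0.5206 0.2452 0.0713] rot [-3.1415e+00 -3.0000e-04  2.9577e+00] F [ 0.65  0.16 -2.36] g 0.0178 units [ 0.003 -0.012  0.067]
w [-0.002 -0.003  0.021]
```

View pics/w5c.png

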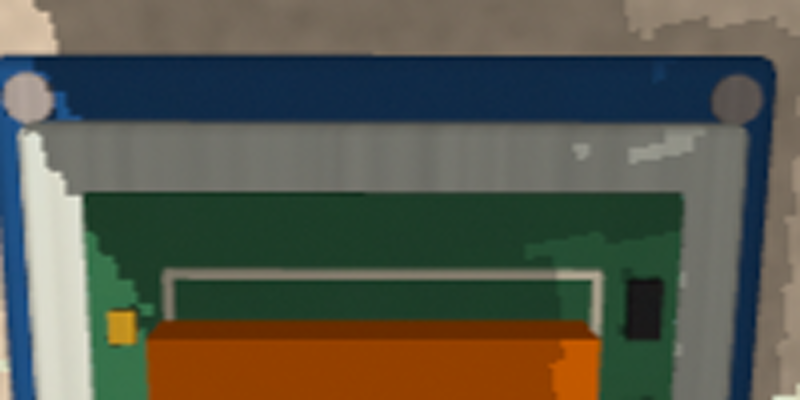

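```bash
python3 -c "
from h import *
p=ctrl.get_obs()['ee_pos'];u=np.array([np.cos(-.184),np.sin(-.184)])
def mid(r,c0,c1,z):
  a=ray('wrist',(c0-.4,r-.4),z);b=ray('wrist',(c1-.4,r-.4),z);print('w',np.linalg.norm(a-b));return ((a+b)/2)[:2]
a=mid(120+273.5/4,235+165/4,235+601/4,.041)+.053*u
b=mid(204.5,235+148/4,235+600/4,p[2]-.0015)+.05*u
c=mid(120+321/4,235+163/4,235+587/4,p[2]-.0155)+.05*u
print(a,b,c,'tcp',p, 'd',a-b,a-c)
"
```

```text
w 0.06566795817805973
w 0.059352836133157526
w 0.05980263063595488
[0.52060295 0.24586007] [0.52173665 0.24428905] [0.52194031 0.24438898] tcp [0.52078048 0.24528648 0.07165395] d [-0.0011337   0.00157102] [-0.00133737  0.00147109]
```

Emit:
{"op": "carry_out", "data": {
  "deltas": [
    {"x":0.055,"y":0.045,"z":0.1,"wx":0,"wy":0,"wz":0,"jaw":0},
    {"x":0,"y":0,"z":0.1,"wx":0,"wy":0,"wz":0,"jaw":0},
    {"x":0,"y":0,"z":0.1,"wx":0,"wy":0,"wz":0,"jaw":0},
    {"x":0,"y":0,"z":0,"wx":0,"wy":0,"wz":0,"jaw":0},
    {"x":0,"y":0,"z":0,"wx":0,"wy":0,"wz":0,"jaw":0}
  ]
}}

```text
time_s: 8.23
ee_pos: [0.5196, 0.2463, 0.0653]
eef_rot: [-3.141, -0.0, 2.958]
force: [-0.1, 0.6, -1.9]
grip_width: 0.0179
```

```bash
python3 -c "
from h import *
go([0.5197,0.2462,0.062],2.956);print(ctrl.get_obs()['moment'])"
```

```text
t 8.2333 pos [0.5196 0.2463 0.0653] rot [-3.1414e+00 -2.0000e-04  2.9576e+00] F [-0.1   0.56 -1.87] g 0.0179 units [-0.004 -0.004  0.167]
w [-0.002 -0.002  0.02 ]
[-0.03428458 -0.02238793 -0.01102088]
```

Cover bottom is now about 1 mm below the pin tip with no contact force. I lower gently.

Emit:
{"op": "carry_out", "data": {
  "deltas": [
    {"x":0,"y":0,"z":0.1,"wx":0,"wy":0,"wz":0,"jaw":0},
    {"x":0,"y":0,"z":0.05,"wx":0,"wy":0,"wz":0,"jaw":0},
    {"x":0,"y":0,"z":0,"wx":0,"wy":0,"wz":0,"jaw":0},
    {"x":0,"y":0,"z":0,"wx":0,"wy":0,"wz":0,"jaw":0}
  ]
}}

```text
time_s: 8.57
ee_pos: [0.5197, 0.2463, 0.0624]
eef_rot: [-3.142, -0.0, 2.958]
force: [-0.3, -0.7, -2.6]
grip_width: 0.018
```

```bash
python3 -c "
from h import *
go([0.5197,0.2462,0.062],2.956);print(ctrl.get_obs()['moment'])"
```

```text
t 8.5667 pos [0.5197 0.2463 0.0624] rot [-3.1415e+00 -1.0000e-04  2.9576e+00] F [-0.29 -0.66 -2.64] g 0.018 units [-0.003 -0.004  0.018]
w [-0.001 -0.002  0.02 ]
[-0.01721744 -0.04837262  0.01102153]
```

Emit:
{"op": "carry_out", "data": {
  "deltas": [
    {"x":0,"y":0,"z":0.1,"wx":0,"wy":0,"wz":0,"jaw":0},
    {"x":0,"y":0,"z":0.1,"wx":0,"wy":0,"wz":0,"jaw":0},
    {"x":0,"y":0,"z":0,"wx":0,"wy":0,"wz":0,"jaw":0},
    {"x":0,"y":0,"z":0,"wx":0,"wy":0,"wz":0,"jaw":0}
  ]
}}

```text
time_s: 8.9
ee_pos: [0.5196, 0.2463, 0.0583]
eef_rot: [-3.141, -0.0, 2.958]
force: [0.3, -0.5, -2.8]
grip_width: 0.0178
```

```bash
python3 -c "
from h import *
go([0.5197,0.2462,0.0565],2.956);print(ctrl.get_obs()['moment'])"
```

```text
t 8.9 pos [0.5196 0.2463 0.0583] rot [-3.1414e+00 -3.0000e-04  2.9576e+00] F [ 0.28 -0.48 -2.75] g 0.0178 units [-0.005 -0.003  0.088]
w [-0.002 -0.003  0.02 ]
[0.06158441 0.03723167 0.03653025]
```

No side or down force, and the cover bottom is well below the pin tip, so it is on the pin. I seat it on the board.

Emit:
{"op": "carry_out", "data": {
  "deltas": [
    {"x":0,"y":0,"z":0.07,"wx":0,"wy":0,"wz":0,"jaw":0},
    {"x":0,"y":0,"z":0.05,"wx":0,"wy":0,"wz":0,"jaw":0},
    {"x":0,"y":0,"z":0,"wx":0,"wy":0,"wz":0,"jaw":0},
    {"x":0,"y":0,"z":0,"wx":0,"wy":0,"wz":0,"jaw":0}
  ]
}}

```text
time_s: 9.23
ee_pos: [0.5198, 0.2463, 0.0563]
eef_rot: [3.141, 0.0, 2.958]
force: [-0.5, 0.2, 2.9]
grip_width: 0.0178
```

```bash
python3 -c "
from h import *
go([0.5197,0.2462,0.0455],2.956);print(ctrl.get_obs()['moment'])"
```

```text
t 9.2333 pos [0.5198 0.2463 0.0563] rot [3.1415e+00 2.0000e-04 2.9576e+00] F [-0.54  0.21  2.89] g 0.0178 units [ 0.004 -0.007  0.542]
w [0.002 0.003 0.02 ]
[-0.09864419  0.29078376  0.05499458]
```

Contact at the expected height (about 5 N taken up). I press down in small steps.

Emit:
{"op": "carry_out", "data": {
  "deltas": [
    {"x":0,"y":0,"z":0.08,"wx":0,"wy":0,"wz":0,"jaw":0},
    {"x":0,"y":0,"z":0.08,"wx":0,"wy":0,"wz":0,"jaw":0},
    {"x":0,"y":0,"z":0.08,"wx":0,"wy":0,"wz":0,"jaw":0},
    {"x":0,"y":0,"z":0,"wx":0,"wy":0,"wz":0,"jaw":0},
    {"x":0,"y":0,"z":0,"wx":0,"wy":0,"wz":0,"jaw":0}
  ]
}}

```text
time_s: 9.65
ee_pos: [0.5199, 0.2463, 0.0514]
eef_rot: [3.141, 0.0, 2.958]
force: [-2.8, -1.4, 5.9]
grip_width: 0.0178
```

```bash
python3 -c "
from h import *
go([0.5197,0.2462,0.046],2.956);print(ctrl.get_obs()['moment'])"
```

```text
t 9.65 pos [0.5199 0.2463 0.0514] rot [3.1414e+00 4.0000e-04 2.9576e+00] F [-2.84 -1.36  5.86] g 0.0178 units [ 0.007 -0.009  0.269]
w [0.003 0.004 0.019]
[-0.14532546  0.3690515   0.00143905]
```

Emit:
{"op": "carry_out", "data": {
  "deltas": [
    {"x":0,"y":0,"z":0.08,"wx":0,"wy":0,"wz":0,"jaw":0},
    {"x":0,"y":0,"z":0.08,"wx":0,"wy":0,"wz":0,"jaw":0},
    {"x":0,"y":0,"z":0.06,"wx":0,"wy":0,"wz":0,"jaw":0},
    {"x":0,"y":0,"z":0,"wx":0,"wy":0,"wz":0,"jaw":0},
    {"x":0,"y":0,"z":0,"wx":0,"wy":0,"wz":0,"jaw":0}
  ]
}}

```text
time_s: 10.07
ee_pos: [0.5199, 0.2464, 0.0472]
eef_rot: [3.141, 0.0, 2.958]
force: [-3.2, 0.3, 7.9]
grip_width: 0.0181
```

```bash
python3 -c "
from h import *
go([0.5197,0.2462,0.046],2.956);print(ctrl.get_obs()['moment'])"
```

```text
t 10.0667 pos [0.5199 0.2464 0.0472] rot [3.1413e+00 5.0000e-04 2.9576e+00] F [-3.16  0.27  7.91] g 0.0181 units [ 0.008 -0.011  0.061]
w [0.003 0.006 0.02 ]
[-0.22388746  0.61310132 -0.01654443]
```

Emit:
{"op": "carry_out", "data": {
  "deltas": [
    {"x":0,"y":0,"z":0.05,"wx":0,"wy":0,"wz":0,"jaw":0},
    {"x":0,"y":0,"z":0,"wx":0,"wy":0,"wz":0,"jaw":0},
    {"x":0,"y":0,"z":0,"wx":0,"wy":0,"wz":0,"jaw":0},
    {"x":0,"y":0,"z":0,"wx":0,"wy":0,"wz":0,"jaw":0}
  ]
}}

```text
time_s: 10.4
ee_pos: [0.5199, 0.2464, 0.0465]
eef_rot: [3.141, 0.001, 2.958]
force: [-4.2, -1.8, 10.7]
grip_width: 0.018
```

```bash
python3 -c "
from h import *
go([0.5197,0.2462,0.046],2.956);print(ctrl.get_obs()['moment'])
im=snap('wrist','w6.png')
im=snap('scene','s6.png');cv2.imwrite('pics/s6c.png',cv2.resize(im[150:300,360:490],None,fx=4,fy=4,interpolation=cv2.INTER_CUBIC))"
```

```text
t 10.4 pos [0.5199 0.2464 0.0465] rot [3.1413e+00 6.0000e-04 2.9577e+00] F [-4.23 -1.81 10.72] g 0.018 units [ 0.008 -0.011  0.024]
w [0.003 0.007 0.021]
[-0.33900325  0.77931059 -0.08166885]
```

View pics/w6.png

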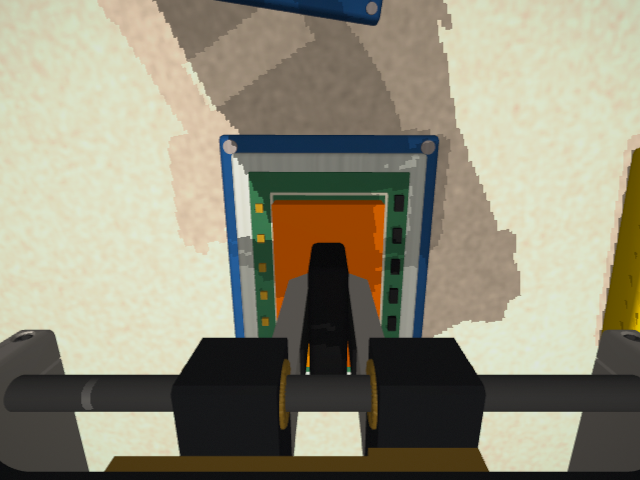

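View pics/s6c.png

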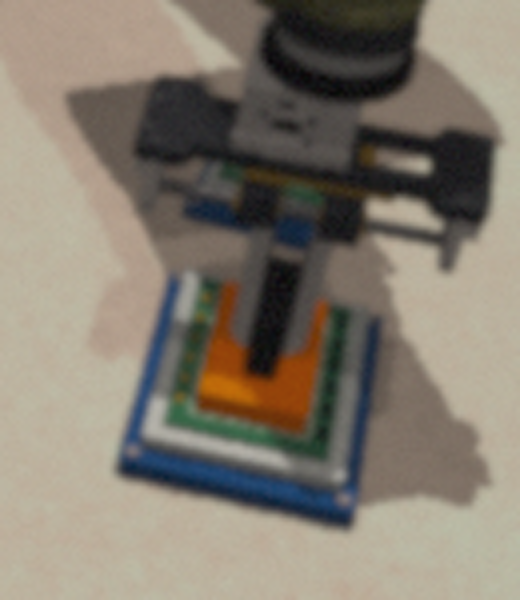

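The cover lies inside the white outline, square, with the nest visibly down. One more small press will confirm the hard stop.

Emit:
{"op": "carry_out", "data": {
  "deltas": [
    {"x":0,"y":0,"z":0.05,"wx":0,"wy":0,"wz":0,"jaw":0},
    {"x":0,"y":0,"z":0,"wx":0,"wy":0,"wz":0,"jaw":0},
    {"x":0,"y":0,"z":0,"wx":0,"wy":0,"wz":0,"jaw":0},
    {"x":0,"y":0,"z":0,"wx":0,"wy":0,"wz":0,"jaw":0}
  ]
}}

```text
time_s: 10.83
ee_pos: [0.52, 0.2464, 0.0464]
eef_rot: [3.141, 0.001, 2.958]
force: [-8.9, -4.1, 22.6]
grip_width: 0.0181
```

```bash
python3 -c "
from h import *
go([0.5197,0.2462,0.046],2.956)"
```

```text
t 10.8333 pos [0.52   0.2464 0.0464] rot [3.1412e+00 8.0000e-04 2.9576e+00] F [-8.89 -4.07 22.56] g 0.0181 units [ 0.011 -0.011  0.022]
w [0.005 0.011 0.021]
```

On the hard stop: force jumped to 23 N with no further travel, well under the 60 N limit. I hand in.

```bash
python3 -c "
from station import ctrl
print(ctrl.hand_in()); o=ctrl.get_obs(); print(o['time_s'],o['ee_pos'],o['force'],o['grip_width'])"
```

```text
the job is handed in; nothing more can be done
None
the job is handed in; nothing more can be done
```

I gripped the left of the two orange covers by its rib and set it on the larger jig. It went over the locating pin on the first try, so no searching was needed. I then pressed the nest down and handed in while still holding it at about 11 s; no verdict was reported.

**Last checks**
- **Seating:** first contact came at a TCP height of 56.3 mm, which matches the cover lying flat on the board. The last wrist picture shows the cover square inside the white outline.
- **Press:** the TCP went down 9.9 mm from there. On the last press the force rose from about 11 to 23 N with almost no further travel, so the nest is on its hard stop. That is well under the 60 N limit.
- **Grip:** the finger opening was 18.1 mm on the rib, with the grip set to 35 N.
- **Bystanders:** I did not measure their positions again at the end. No unexpected contact forces showed up on the way.

**What disagreed**
- **Pin position:** the top and wrist cameras differed by 2–3 mm, so I used a value between them, refined close to the board.
- **Side force:** about 10 N sideways remained at the end, probably the cover bearing on the pin or board. It did not move the tool noticeably.

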